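Find and release the latched key on the lab switch box

TASK

One of the four identical keys on the white switch box has been left latched down, a few millimetres lower than the others. With the fingertips tap each key lightly in turn, from the robot's left end of the row to its right end, to find which one it is; then press that one fully down and let go, so that it springs up level with the others. Do not press the free keys down beyond a light tap, press nothing hard, and leave everything else on the bench where it stands, with nothing picked up.

Things in the scene. Friction and masses are not known exactly. Their poses are not given: they have to be found in the camera images.
- switch_box: White switch box screwed to the bench, 160 mm deep (x) x 320 mm wide (y) x 55 mm high, origin at the centre of its underside, front (-x side, with four round sockets) towards the robot. The row of keys runs along y, 30 mm in front of the box's middle (x = -30 mm), at y = +90, +30, -30 and -90 mm. A black bezel 46 mm square and 3 mm high surrounds each key.
- key_1_top (a point): Centre of the top face of key 1, the first in the row, at the robot's left (+y) end. All four keys look the same: white square caps, 32 x 32 mm, 60 mm apart centre to centre in one straight row along the box's long side (the box's y axis); z up. A free key stands up with its top 73 mm above the work surface (18 mm above the box's top face). The one latched key rests 4 mm lower (69 mm). Every key travels straight down, 9 mm in all (top at 64 mm).
- key_2_top (a point): Centre of the top face of key 2, the second from the robot's left. All four keys look the same: white square caps, 32 x 32 mm, 60 mm apart centre to centre in one straight row along the box's long side (the box's y axis); z up. A free key stands up with its top 73 mm above the work surface (18 mm above the box's top face). The one latched key rests 4 mm lower (69 mm). Every key travels straight down, 9 mm in all (top at 64 mm).
- key_3_top (a point): Centre of the top face of key 3, the third from the robot's left. All four keys look the same: white square caps, 32 x 32 mm, 60 mm apart centre to centre in one straight row along the box's long side (the box's y axis); z up. A free key stands up with its top 73 mm above the work surface (18 mm above the box's top face). The one latched key rests 4 mm lower (69 mm). Every key travels straight down, 9 mm in all (top at 64 mm).
- key_4_top (a point): Centre of the top face of key 4, the last, at the robot's right (-y) end. All four keys look the same: white square caps, 32 x 32 mm, 60 mm apart centre to centre in one straight row along the box's long side (the box's y axis); z up. A free key stands up with its top 73 mm above the work surface (18 mm above the box's top face). The one latched key rests 4 mm lower (69 mm). Every key travels straight down, 9 mm in all (top at 64 mm).
- key_1: Key 1 as a moving part; its origin lies 18 mm below the centre of its top face. All four have the same spring: a free key starts to sink at 4 N and takes 0.5 N more per mm (6 N at 4 mm, 8.5 N at its stop).
- key_2: Key 2 as a moving part; its origin lies 18 mm below the centre of its top face. How a latched key feels (same for all): it does not give below about 6 N, so a light tap of 1 to 4 N is met 4 mm lower than on a free key.
- key_3: Key 3 as a moving part; its origin lies 18 mm below the centre of its top face. How a latched key is released (same for all): pressed on down to its stop (about 8.5 N; it unlatches only in the last 1 to 2.5 mm of its travel, at 7 to 8 N) and let go, it springs up level with the others.
- key_4: Key 4 as a moving part; its origin lies 18 mm below the centre of its top face. Which of the four keys is latched differs from run to run; the free ones do not latch.
- vial: Bystander, to be left alone: amber jar-like vial, 24 mm diameter, 48 mm tall, standing on the box's top face behind the keys. Origin at the centre of its underside.
- jar: Bystander, to be left alone: white jar, 36 mm diameter, 40 mm tall, standing on the box's top face behind the keys. Origin at the centre of its underside.
- beaker: Bystander, to be left alone: empty glass beaker, 64 mm diameter, 85 mm tall, on the bench near the box's left end. Origin at the centre of its underside.
- spoon: Bystander, to be left alone: steel lab spoon, 150 mm long, lying on the bench near the box's right end.
- reagent: Bystander, to be left alone: clear bottle with red cap, 84 mm diameter, 170 mm tall, behind the box. Origin at the centre of its underside.
- amber_bottle: Bystander, to be left alone: amber bottle with blue cap, 72 mm diameter, 150 mm tall, behind the box. Origin at the centre of its underside.
- flask: Bystander, to be left alone: conical glass flask, 72 mm wide, 105 mm tall, behind the box's right end. Origin at the centre of its underside.

How it is judged:
By the outcome, as a careful person would: the job done as asked, in the order asked, and still so for the second after the job is handed in, with the robot touching nothing.
It also fails if it takes over 48 s, if anything falls off the work surface, if the arm or the gripper's body presses on something with over 40 N, if the wrist force passes 120 N, or if a joint passes its speed limit or range.

ROBOT

A 6-joint arm with a two-finger parallel gripper is mounted at the origin on the work surface. World frame = base frame: x ahead of the robot, y to its left, z up, the work surface at z = 0. Lengths are in m, angles in rad, forces in N, time in s.
With the tool pointing down it reaches from about 0.3 to 0.875 m from the base axis. Payload 6.4 kg.
Tool frame: the origin (TCP) lies midway between the tips of the shut fingers; the grasp point (between the pads) lies 19 mm behind it; x points along the fingers, y is the direction in which the jaws open and shut, and the axes are right-handed (so a half turn about x gives the same grasp; the last joint's range is limited). The gripper opens to 85 mm and grips with 20 to 120 N. Pads are 22 mm wide; open, the fingers measure 114 mm over their backs; the gripper's body (76 mm by 85 mm) begins 54 mm behind the grasp point. The pads swing forward as they close: fully open they stand 13 mm farther back than shut.
Start: joints at [0.932, 0.181, 1.607, -0, 1.354, -0.206], TCP at [0.241, 0.522, 0.231] pointing down, gripper open.
Joint ranges: [-2.99, 2.99], [-0.89, 2.07], [0.3, 2.58], [-1.14, 4.28], [0, 2.63], [-3.12, 3.12]. Speed limits (rad/s): [2.57, 2.57, 3.01, 3.14, 3.14, 3.14].

INTERFACE

Orientations are given as a unit quaternion [w, x, y, z].
In Python, from bench import ctrl gives the robot as it stands.
- The arm moves only by the tool step_arm, never from a script. Its argument "motion" is a list of rows, each a list of 7 numbers: the shift along the tool's x, y, z in mm, then the turn, a rotation vector about the tool's x, y, z in degrees, then the closure in counts, from 0 (fully open) to 255 (shut). In form: [[tx, ty, tz, rx, ry, rz, hand], ...]. A call has 1 to 10 rows; each row is the pose to reach, as a shift and turn from the pose commanded when the call began, along the tool's axes at that moment; what a row does not reach only later rows make up. A row lasts 1/8 s, in which the tool goes at most 62.5 mm and 10.7 degrees, less where a joint would pass 70% of its speed; a pose out of reach is approached as far as the arm can. A call with a gripper value outside its range is refused whole. The fingers move at their own pace and stop on an object; the grip force is fixed at half the most. Time passes only in rows, so rows that repeat a pose let the fingers close. It gives the time, the measured TCP pose, the force and the opening at its end, in the units of the state.
- ctrl.get_obs(): the state, without advancing time (a new reading comes with each control period).
- ctrl.camera(name): name is "scene" or "top"; returns (picture, depth): 384x512x3 uint8, red, green, blue; 384x512 float32, m along the optical axis (not along the pixel's ray), 0 where there is no reading.
- ctrl.camera_info(name): a dict with "fx", "fy", "cx", "cy" (pixels), "T" (4x4, takes a point from camera to world coordinates). Camera axes: x right, y down, z forward; pixel columns grow to the right and rows downward; lengths in m; the calibration is good to about 2 mm. A picture is of the moment at which its call begins. camera_info takes no time and is no camera call.
- ctrl.hand_in(): hands the job in, once; it reports no verdict.
The state is a dict: "time_s": time; "q": joint angles; "dq": joint speeds; "joint_efforts": joint torques, N m; "eef_pos": TCP position; "eef_rot": TCP orientation; "wrist_force": force on the tool from outside, world axes, zero at the start; "torque": the same for the moment, N m; "opening": opening from 0.0 (shut) to 1.0 (fully open).
Only numpy, scipy, OpenCV 4.12 (cv2) and the standard library are available. Lean on these libraries where they do the work, as an engineer would, in place of code of your own. Each camera call takes 0.05 s, during which the arm holds its last target. There are 200 camera calls.

## Working session

There is one attempt and no reset: what is moved stays moved. The work goes in short steps, Python scripts to look and compute and a tool call to move; the robot and the scene stay as the last step left them, time stands still between calls to the robot, and variables do not carry over. Pictures are saved under pics/ and viewed, about 8 in all and at most 12, crops included, and the job is handed in when it is done.

Besides the shell and the picture viewer there is one more tool, called by a JSON object that holds its "op" and its "data". step_arm: Moves the arm, as the interface text tells. Its arguments: {"type":"object","properties":{"motion":{"type":"array","items":{"type":"array","items":{"type":"number"}}}},"required":["motion"]}

```bash
mkdir -p pics; cat > h.py <<'E'
import numpy as np, cv2
from bench import ctrl
def cloud(name):
    im,d=ctrl.camera(name); c=ctrl.camera_info(name); T=np.array(c["T"])
    v,u=np.indices(d.shape); P=np.stack([(u-c["cx"])/c["fx"]*d,(v-c["cy"])/c["fy"]*d,d],-1)
    return im,d,P@T[:3,:3].T+T[:3,3]
E
python3 - <<'E'
from h import *
o=ctrl.get_obs(); print({k:np.round(o[k],3) for k in o})
for n in("scene","top"):
    im,d,W=cloud(n); cv2.imwrite(f"pics/{n}0.png",im[...,::-1]); np.savez(f"{n}0.npz",im=im,d=d,W=W)
    print(n,np.round(ctrl.camera_info(n)["T"],3))
E
```

```text
{'time_s': np.float64(0.0), 'q': array([ 0.932,  0.182,  1.608, -0.   ,  1.354, -0.206]), 'dq': array([-0.001, -0.002, -0.001,  0.002, -0.001,  0.001]), 'joint_efforts': array([ 1.0000e-03, -4.4488e+01, -3.5134e+01, -0.0000e+00,  9.0000e-03,
       -0.0000e+00]), 'eef_pos': array([0.241, 0.522, 0.23 ]), 'eef_rot': array([ 0.69 ,  0.151,  0.691, -0.152]), 'wrist_force': array([ 0.219, -0.299, -0.23 ]), 'torque': array([ 0.001,  0.035, -0.028]), 'opening': np.float64(1.0)}
scene [[-0.11   0.565 -0.818  1.55 ]
 [ 0.994  0.075 -0.082  0.136]
 [ 0.015 -0.822 -0.57   0.74 ]
 [ 0.     0.     0.     1.   ]]
top [[ 0.029 -0.999  0.04   0.574]
 [-1.    -0.029  0.009  0.017]
 [-0.008 -0.04  -0.999  0.965]
 [ 0.     0.     0.     1.   ]]
```

View pics/top0.png

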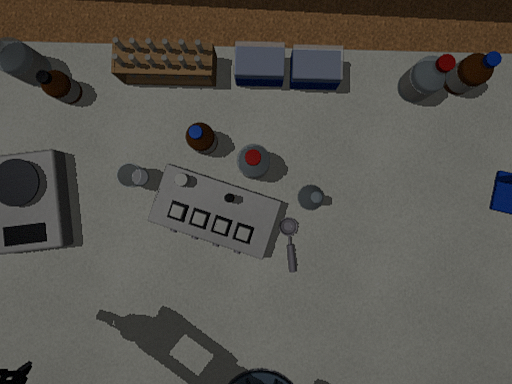

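View pics/scene0.png

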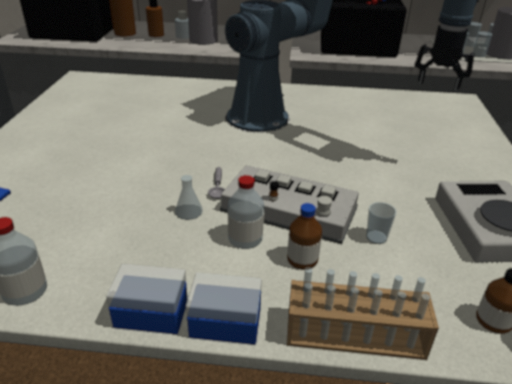

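The top view shows the box turned about z, with the keys at pixels (178,211), (200,219), (222,226) and (243,233). Key 1 is at image left (+y). The vial is at (230,197) and the jar at (181,180), both behind the row. The scene view agrees. Next I measure the key positions in both views.

```bash
python3 - <<'E'
from h import *
for n in("top","scene"):
    z=np.load(n+"0.npz"); im,W,d=z["im"],z["W"],z["d"]
    g=im.max(-1); c=ctrl.camera_info(n)
    x0,x1,y0,y1=(160,260,195,248) if n=="top" else (240,345,165,205)
    crop=im[y0:y1,x0:x1,::-1]; cv2.imwrite(f"pics/{n}c.png",cv2.resize(crop,None,fx=7,fy=7,interpolation=2))
    if n=="scene": continue
    m=np.zeros_like(g); m[y0:y1,x0:x1]=(g[y0:y1,x0:x1]<50)*255
    k,_,st,ce=cv2.connectedComponentsWithStats(m)
    for i in range(1,k):
        if st[i,4]<30: continue
        x,y,w,h,a=st[i]; u,v=ce[i]
        # filled contour centre
        cs,_=cv2.findContours((_==i).astype(np.uint8),0,2); r=cv2.minAreaRect(max(cs,key=cv2.contourArea))
        (u,v)=r[0]; T=np.array(c["T"])
        ray=T[:3,:3]@[(u-c["cx"])/c["fx"],(v-c["cy"])/c["fy"],1]
        p=T[:3,3]+ray*(0.058-T[2,3])/ray[2]
        ui,vi=int(round(u)),int(round(v))
        print(r,a,np.round(p,4),"cap depth pt",np.round(np.median(W[vi-3:vi+4,ui-3:ui+4].reshape(-1,3),0),4))
    s=(W[...,2]>.045)&(W[...,2]<.062)&(W[...,0]>.3)&(W[...,0]<.7)&(abs(W[...,1])<.35)
    print("boxtop z",np.median(W[s][:,2]), cv2.minAreaRect((W[s][:,:2]*1000).astype(np.float32)))
z=np.load("scene0.npz");W=z["W"]
np.savez("x.npz",W=W)
s=(W[...,2]>.064)&(W[...,2]<.08)&(W[...,0]>.35)&(W[...,0]<.6)&(abs(W[...,1]-.05)<.2)
k,l,st,ce=cv2.connectedComponentsWithStats(s.astype(np.uint8))
for i in range(1,k):
    if st[i,4]>15: print("scene",ce[i],st[i,4],np.round(np.median(W[l==i],0),4),np.round(W[l==i].min(0),3),np.round(W[l==i].max(0),3))
E
```

```text
((233.43243408203125, 198.40542602539062), (17.755088806152344, 7.562353610992432), 9.462322235107422) 105 [0.5734 0.0876 0.058 ] cap depth pt [0.5744 0.0866 0.0889]Traceback (most recent call last):
  File "<stdin>", line 14, in <module>
cv2.error: OpenCV(4.12.0) /io/opencv/modules/imgproc/src/contours_new.cpp:332: error: (-2:Unspecified error) in function 'static std::shared_ptr<ContourScanner_> ContourScanner_::create(cv::ContourDataStorage<cv::Point_<int>, 1024, 0>::storage_t&, cv::ContourDataStorage<signed char, 1024, 0>::storage_t&, cv::Mat, int, int, cv::Point)'
> Modes other than RETR_FLOODFILL and RETR_CCOMP support only CV_8UC1 images (expected: 'img.type() == CV_8UC1'), where
>     'img.type()' is 24 (CV_8UC4)
> must be equal to
>     'CV_8UC1' is 0 (CV_8UC1)
```

```bash
python3 - <<'E'
from h import *
z=np.load("top0.npz"); im,W=z["im"],z["W"]; g=im.max(-1); c=ctrl.camera_info("top"); T=np.array(c["T"])
x0,x1,y0,y1=160,260,195,248
m=np.zeros_like(g); m[y0:y1,x0:x1]=(g[y0:y1,x0:x1]<50)*255
k,l,st,ce=cv2.connectedComponentsWithStats(m)
for i in range(1,k):
    if st[i,4]<30: continue
    cs,_=cv2.findContours((l==i).astype(np.uint8),0,2); r=cv2.minAreaRect(max(cs,key=cv2.contourArea)); u,v=r[0]
    ray=T[:3,:3]@[(u-c["cx"])/c["fx"],(v-c["cy"])/c["fy"],1]
    p=T[:3,3]+ray*(0.058-T[2,3])/ray[2]; ui,vi=int(round(u)),int(round(v))
    print(np.round(r[0],1),np.round(r[1],1),st[i,4],np.round(p,4),"cap",np.round(np.median(W[vi-3:vi+4,ui-3:ui+4].reshape(-1,3),0),4))
s=(W[...,2]>.045)&(W[...,2]<.085)&(W[...,0]>.3)&(W[...,0]<.7)&(abs(W[...,1]-.1)<.25)
k,l,st,ce=cv2.connectedComponentsWithStats(s.astype(np.uint8)); i=1+st[1:,4].argmax()
q=W[l==i]; print("box z",np.median(q[:,2]),cv2.minAreaRect((q[:,:2]*1000).astype(np.float32)))
W=np.load("scene0.npz")["W"]
s=(W[...,2]>.064)&(W[...,2]<.08)&(W[...,0]>.35)&(W[...,0]<.6)&(abs(W[...,1]-.1)<.2)
k,l,st,ce=cv2.connectedComponentsWithStats(s.astype(np.uint8))
for i in range(1,k):
    if st[i,4]>15: print("scene",np.round(ce[i]),st[i,4],np.round(np.median(W[l==i],0),4))
for n,W in(("top",np.load("top0.npz")["W"]),("scene",W)):
    s=(W[...,2]>.05)&(W[...,2]<.06)&(W[...,0]>.35)&(W[...,0]<.65)&(abs(W[...,1]-.1)<.2); print(n,"box top z",np.median(W[s][:,2]))
    s=(W[...,2]<.012)&(W[...,0]>.25)&(W[...,0]<.45)&(abs(W[...,1]-.2)<.3);print("bench",np.median(W[s][:,2]))
E
```

```text
[233.4 198.4] [17.8  7.6] 105 [0.5734 0.0876 0.058 ] cap [0.5744 0.0866 0.0889]
[177.7 210.8] [17.7 16.8] 145 [0.537  0.2318 0.058 ] cap [0.537  0.2274 0.0736]
[199.1 218.2] [17.4 16.8] 143 [0.5193 0.1754 0.058 ] cap [0.5206 0.1735 0.0694]
[221.1 225.4] [17.4 17.1] 154 [0.5025 0.1175 0.058 ] cap [0.5046 0.1159 0.073 ]
[243.1 232.9] [17.7 17.4] 156 [0.4848 0.0597 0.058 ] cap [0.4861 0.059  0.0741]
box z 0.05581458570484782 ((538.550048828125, 138.14205932617188), (319.83465576171875, 160.20318603515625), 73.23797607421875)
scene [262. 174.] 115 [0.4931 0.0613 0.0728]
scene [283. 179.] 113 [0.5093 0.1186 0.0729]
scene [305. 185.] 103 [0.5262 0.1753 0.0693]
scene [328. 190.] 124 [0.5449 0.2328 0.0725]
scene [273. 195.] 62 [0.5843 0.0972 0.0717]
top box top z 0.05553255140971003
bench 0.0004497140742464323
scene box top z 0.055846063987434025
bench 0.0007240618333722582
```

View pics/topc.png

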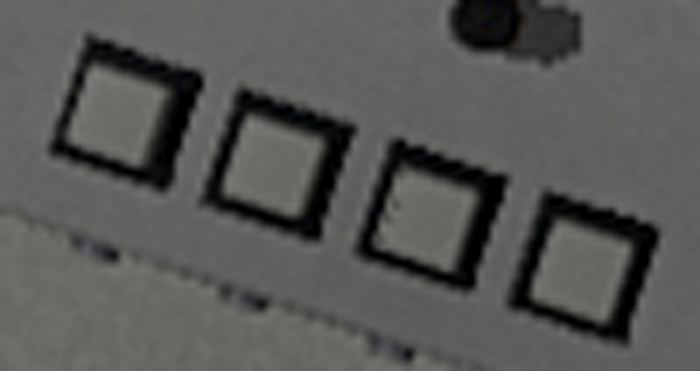

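Depth from both views puts key 2 about 4 mm low (69.4 mm, against 73 to 74 mm for the others). I'll still tap every key in order. First I compute the move above key 1.

```bash
cat >> h.py <<'E'
from scipy.spatial.transform import Rotation as R
KEY=np.array([[537,232.5],[519.7,175.2],[502.4,117.8],[485.1,60.5]])/1e3
def rel(target,yrow=None):
    o=ctrl.get_obs(); q=R.from_quat(np.roll(o["eef_rot"],-1)); M=q.as_matrix()
    print("t",round(float(o["time_s"]),2),"pos",np.round(o["eef_pos"],4),"F",np.round(o["wrist_force"],2),"open",o["opening"])
    print("shift mm tool",np.round(M.T@(np.array(target)-o["eef_pos"])*1e3,1))
    ay=np.array([.2884,.9575,0])
    if ay@M[:,1]<0: ay=-ay
    G=np.column_stack([[0,0,-1],ay,np.cross([0,0,-1],ay)])
    print("turn deg",np.round((q.inv()*R.from_matrix(G)).as_rotvec(degrees=True),2)); print(np.round(M,3))
E
python3 -c "
from h import *
rel([*KEY[0],.12])"
```

```text
t 0.1 pos [0.2409 0.5216 0.2305] F [-0.39 -0.16  0.83] open 1.000853778274756
shift mm tool [ 110.5 -138.1  390.1]
turn deg [-8.03 -0.03  0.09]
[[-0.001  0.419  0.908]
 [-0.001  0.908 -0.419]
 [-1.    -0.002 -0.   ]]
```

{"op": "step_arm", "data": {"motion": [[0,-17,49,-2,0,0,255],[0,-35,98,-4,0,0,255],[0,-52,146,-6,0,0,255],[0,-69,195,-8,0,0.1,255],[0,-86,244,-8,0,0.1,255],[0,-104,293,-8,0,0.1,255],[0,-121,341,-8,0,0.1,255],[0,-138,390,-8,0,0.1,255],[50,-138,390,-8,0,0.1,255],[100,-138,390,-8,0,0.1,255]]}}

```text
time_s: 1.35
eef_pos: [0.5381, 0.2323, 0.1302]
eef_rot: [0.7, 0.105, 0.699, -0.103]
wrist_force: [0.4, -0.2, -0.2]
opening: 0.002
```

```bash
python3 -c "
from h import *
rel([*KEY[0],.078]); print(ctrl.get_obs()['wrist_force'])
im,d=ctrl.camera('top'); cv2.imwrite('pics/t1.png',cv2.resize(im[150:290,110:320,::-1],None,fx=3,fy=3))
im,d=ctrl.camera('scene'); cv2.imwrite('pics/s1.png',cv2.resize(im[60:260,180:420,::-1],None,fx=3,fy=3))
rel([*KEY[0],.078])"
```

```text
t 1.35 pos [0.5381 0.2323 0.1302] F [ 0.38 -0.18 -0.18] open 0.0018947780878541343
shift mm tool [52.2 -0.2 -1.1]
turn deg [-0.14  0.06 -0.13]
[[ 0.002  0.291  0.957]
 [ 0.002  0.957 -0.291]
 [-1.     0.002  0.001]]
[ 0.3786564  -0.18390282 -0.17983818]
t 1.45 pos [0.5325 0.2317 0.1248] F [-1.34 -0.14 -0.24] open 0.0005241798964077548
shift mm tool [46.7  2.2  4.6]
turn deg [-0.08 -0.63  0.25]
[[-0.012  0.29   0.957]
 [-0.001  0.957 -0.29 ]
 [-1.    -0.004 -0.011]]
```

View pics/s1.png

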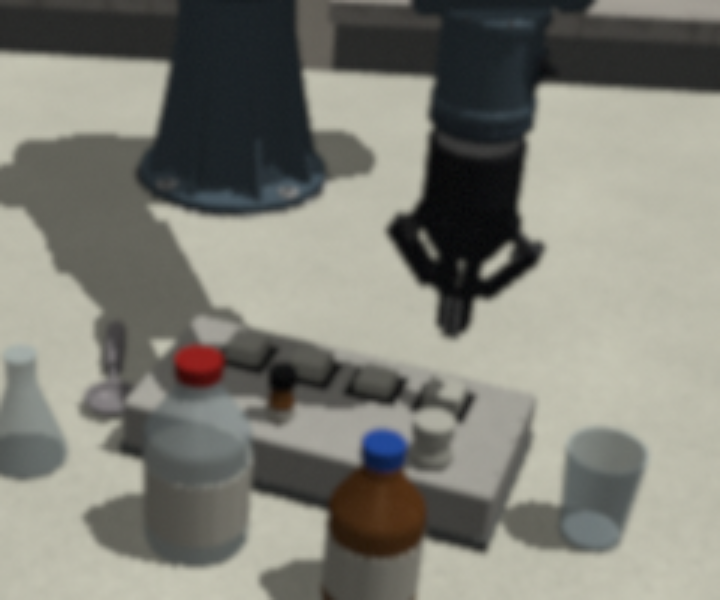

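The shut fingertips are over key 1 (fingers at about (455,320) in the crop), clear of the vial and jar. The arm is still settling, so I wait before measuring.

{"op": "step_arm", "data": {"motion": [[10,0,0,0,0,0,255],[20,0,0,0,0,0,255],[30,0,0,0,0,0,255],[40,0,0,0,0,0,255],[46,0,0,0,0,0,255],[46,0,0,0,0,0,255],[46,0,0,0,0,0,255],[46,0,0,0,0,0,255]]}}

```text
time_s: 2.45
eef_pos: [0.5377, 0.2333, 0.0857]
eef_rot: [0.7, 0.104, 0.699, -0.103]
wrist_force: [-0.1, -0.7, -0.4]
opening: 0.005
```

```bash
python3 -c "
from h import *
rel([*KEY[0],.078])"
```

```text
t 2.45 pos [0.5377 0.2333 0.0857] F [-0.15 -0.66 -0.37] open 0.004998548166963125
shift mm tool [ 7.7 -0.9 -0.4]
turn deg [-0.04  0.04 -0.12]
[[ 0.001  0.289  0.957]
 [ 0.002  0.957 -0.289]
 [-1.     0.002  0.001]]
```

{"op": "step_arm", "data": {"motion": [[4,-0.5,-0.5,0,0,0,255],[8,-0.5,-0.5,0,0,0,255],[10,-0.5,-0.5,0,0,0,255],[10.5,-0.5,-0.5,0,0,0,255],[11,-0.5,-0.5,0,0,0,255],[11,-0.5,-0.5,0,0,0,255],[11,-0.5,-0.5,0,0,0,255]]}}

```text
time_s: 3.32
eef_pos: [0.5368, 0.2329, 0.0744]
eef_rot: [0.7, 0.104, 0.699, -0.103]
wrist_force: [0.5, -0.5, -0.5]
opening: 0.002
```

{"op": "step_arm", "data": {"motion": [[0.5,0,0,0,0,0,255],[0.5,0,0,0,0,0,255],[0.5,0,0,0,0,0,255]]}}

```text
time_s: 3.7
eef_pos: [0.5367, 0.2329, 0.0738]
eef_rot: [0.7, 0.104, 0.699, -0.103]
wrist_force: [-1.2, -0.3, -0.2]
opening: 0.005
```

{"op": "step_arm", "data": {"motion": [[0.5,0,0,0,0,0,255],[0.5,0,0,0,0,0,255],[0.5,0,0,0,0,0,255]]}}

```text
time_s: 4.08
eef_pos: [0.5367, 0.2329, 0.0733]
eef_rot: [0.7, 0.104, 0.699, -0.103]
wrist_force: [-0.1, -0.6, 0.1]
opening: -0.002
```

{"op": "step_arm", "data": {"motion": [[0.4,0,0,0,0,0,255],[0.4,0,0,0,0,0,255],[0.4,0,0,0,0,0,255]]}}

```text
time_s: 4.45
eef_pos: [0.5368, 0.2329, 0.0731]
eef_rot: [0.7, 0.104, 0.699, -0.103]
wrist_force: [-1.4, -0.6, 3.4]
opening: 0.001
```

Key 1: contact at 73.1 mm with 3.4 N, so it is free. On to key 2.

{"op": "step_arm", "data": {"motion": [[-8,0,0,0,0,0,255],[-12,-20,0,0,0,0,255],[-12,-40,0,0,0,0,255],[-12,-60,0,0,0,0,255],[-9,-60,0,0,0,0,255],[-5,-60,0,0,0,0,255],[-2,-60,0,0,0,0,255],[-1,-60,0,0,0,0,255],[-1,-60,0,0,0,0,255],[-1,-60,0,0,0,0,255]]}}

```text
time_s: 5.7
eef_pos: [0.5195, 0.1757, 0.0738]
eef_rot: [0.7, 0.104, 0.699, -0.103]
wrist_force: [-0.3, -0.3, -0.2]
opening: 0.002
```

{"op": "step_arm", "data": {"motion": [[0.5,0,0,0,0,0,255],[1,0,0,0,0,0,255],[1,0,0,0,0,0,255],[1,0,0,0,0,0,255]]}}

```text
time_s: 6.2
eef_pos: [0.5194, 0.1755, 0.0728]
eef_rot: [0.7, 0.104, 0.699, -0.103]
wrist_force: [-0.1, 0.2, -1.5]
opening: -0.003
```

{"op": "step_arm", "data": {"motion": [[0.7,0,0,0,0,0,255],[1.4,0,0,0,0,0,255],[2.1,0,0,0,0,0,255],[2.8,0,0,0,0,0,255],[2.8,0,0,0,0,0,255],[2.8,0,0,0,0,0,255]]}}

```text
time_s: 6.95
eef_pos: [0.5194, 0.1755, 0.07]
eef_rot: [0.7, 0.104, 0.699, -0.103]
wrist_force: [0.2, 0.2, -0.1]
opening: -0.0
```

{"op": "step_arm", "data": {"motion": [[0.5,0,0,0,0,0,255],[0.5,0,0,0,0,0,255],[0.5,0,0,0,0,0,255]]}}

```text
time_s: 7.32
eef_pos: [0.5194, 0.1755, 0.0695]
eef_rot: [0.7, 0.104, 0.699, -0.103]
wrist_force: [-0.7, -0.0, 0.1]
opening: 0.001
```

{"op": "step_arm", "data": {"motion": [[0.4,0,0,0,0,0,255],[0.4,0,0,0,0,0,255],[0.4,0,0,0,0,0,255]]}}

```text
time_s: 7.7
eef_pos: [0.5194, 0.1755, 0.0691]
eef_rot: [0.7, 0.104, 0.699, -0.103]
wrist_force: [0.4, 0.4, -0.1]
opening: -0.0
```

{"op": "step_arm", "data": {"motion": [[0.2,0,0,0,0,0,255],[0.2,0,0,0,0,0,255],[0.2,0,0,0,0,0,255]]}}

```text
time_s: 8.07
eef_pos: [0.5194, 0.1755, 0.069]
eef_rot: [0.7, 0.104, 0.699, -0.103]
wrist_force: [-0.1, 0.2, 0.9]
opening: 0.004
```

{"op": "step_arm", "data": {"motion": [[0.1,0,0,0,0,0,255],[0.1,0,0,0,0,0,255],[0.1,0,0,0,0,0,255]]}}

```text
time_s: 8.45
eef_pos: [0.5194, 0.1755, 0.0689]
eef_rot: [0.7, 0.104, 0.699, -0.103]
wrist_force: [-2.0, -0.8, 3.1]
opening: 0.001
```

Key 2: contact at 68.9 mm with 3.1 N, so it is latched. On to key 3.

{"op": "step_arm", "data": {"motion": [[-10,0,0,0,0,0,255],[-16,-20,0,0,0,0,255],[-16,-40,0,0,0,0,255],[-16,-60,0,0,0,0,255],[-13,-60,0,0,0,0,255],[-9,-60,0,0,0,0,255],[-6,-60,0,0,0,0,255],[-5,-60,0,0,0,0,255],[-5,-60,0,0,0,0,255],[-5,-60,0,0,0,0,255]]}}

```text
time_s: 9.7
eef_pos: [0.5021, 0.1182, 0.0737]
eef_rot: [0.7, 0.104, 0.699, -0.103]
wrist_force: [0.4, 1.2, -0.6]
opening: 0.001
```

{"op": "step_arm", "data": {"motion": [[0.5,0,0,0,0,0,255],[0.8,0,0,0,0,0,255],[0.8,0,0,0,0,0,255],[0.8,0,0,0,0,0,255]]}}

```text
time_s: 10.2
eef_pos: [0.5021, 0.1181, 0.0731]
eef_rot: [0.7, 0.104, 0.699, -0.103]
wrist_force: [-1.5, 0.8, 1.8]
opening: 0.002
```

{"op": "step_arm", "data": {"motion": [[0.1,0,0,0,0,0,255],[0.1,0,0,0,0,0,255]]}}

```text
time_s: 10.45
eef_pos: [0.5021, 0.1181, 0.073]
eef_rot: [0.7, 0.104, 0.699, -0.103]
wrist_force: [-1.6, 1.0, 4.3]
opening: -0.001
```

Key 3: contact at 73.1 mm, so it is free. On to key 4.

{"op": "step_arm", "data": {"motion": [[-8,0,0,0,0,0,255],[-12,-20,0,0,0,0,255],[-12,-40,0,0,0,0,255],[-12,-60,0,0,0,0,255],[-9,-60,0,0,0,0,255],[-5,-60,0,0,0,0,255],[-2,-60,0,0,0,0,255],[-1,-60,0,0,0,0,255],[-1,-60,0,0,0,0,255],[-1,-60,0,0,0,0,255]]}}

```text
time_s: 11.7
eef_pos: [0.4848, 0.0607, 0.0737]
eef_rot: [0.7, 0.104, 0.699, -0.103]
wrist_force: [0.1, -0.2, 0.5]
opening: 0.001
```

{"op": "step_arm", "data": {"motion": [[0.4,0,0,0,0,0,255],[0.8,0,0,0,0,0,255],[0.8,0,0,0,0,0,255],[0.8,0,0,0,0,0,255]]}}

```text
time_s: 12.2
eef_pos: [0.4848, 0.0606, 0.0731]
eef_rot: [0.7, 0.104, 0.699, -0.103]
wrist_force: [-0.8, -0.2, 3.3]
opening: 0.0
```

Key 4: contact at 73.1 mm with 3.3 N, so it is free. Key 2 is the one to press, so I go back to it.

{"op": "step_arm", "data": {"motion": [[-8,0,0,0,0,0,255],[-13,20,0,0,0,0,255],[-13,50,0,0,0,0,255],[-13,80,0,0,0,0,255],[-13,105,0,0,0,0,255],[-13,120,0,0,0,0,255],[-13,120,0,0,0,0,255],[-8,120,0,0,0,0,255],[-3,120,0,0,0,0,255],[0,120,0,0,0,0,255]]}}

```text
time_s: 13.45
eef_pos: [0.519, 0.1748, 0.0724]
eef_rot: [0.699, 0.104, 0.7, -0.103]
wrist_force: [0.1, 0.7, 0.4]
opening: 0.005
```

{"op": "step_arm", "data": {"motion": [[1.5,0,0,0,0,0,255],[3,0,0,0,0,0,255],[4,0,0,0,0,0,255],[5,0,0,0,0,0,255],[6,0,0,0,0,0,255],[6.5,0,0,0,0,0,255],[7,0,0,0,0,0,255],[7,0,0,0,0,0,255]]}}

```text
time_s: 14.45
eef_pos: [0.5195, 0.1755, 0.0669]
eef_rot: [0.7, 0.104, 0.699, -0.103]
wrist_force: [-2.6, -0.1, 7.1]
opening: -0.003
```

{"op": "step_arm", "data": {"motion": [[0.7,0,0,0,0,0,255],[1.4,0,0,0,0,0,255],[1.9,0,0,0,0,0,255],[1.9,0,0,0,0,0,255],[1.9,0,0,0,0,0,255]]}}

```text
time_s: 15.08
eef_pos: [0.5195, 0.1755, 0.0651]
eef_rot: [0.7, 0.104, 0.699, -0.103]
wrist_force: [-2.7, -1.6, 7.4]
opening: 0.0
```

{"op": "step_arm", "data": {"motion": [[0.5,0,0,0,0,0,255],[1,0,0,0,0,0,255],[1,0,0,0,0,0,255],[1,0,0,0,0,0,255]]}}

```text
time_s: 15.58
eef_pos: [0.5195, 0.1755, 0.0641]
eef_rot: [0.7, 0.104, 0.699, -0.103]
wrist_force: [-3.4, -1.6, 8.0]
opening: -0.006
```

{"op": "step_arm", "data": {"motion": [[0.4,0,0,0,0,0,255],[0.4,0,0,0,0,0,255],[0.4,0,0,0,0,0,255]]}}

```text
time_s: 15.95
eef_pos: [0.5195, 0.1755, 0.064]
eef_rot: [0.7, 0.104, 0.699, -0.103]
wrist_force: [-4.7, -2.3, 10.9]
opening: 0.005
```

The key is at its stop (64.0 mm, 10.9 N). Now I let go, go straight up and back off.

{"op": "step_arm", "data": {"motion": [[-4,0,0,0,0,0,255],[-12,0,0,0,0,0,255],[-40,0,0,0,0,0,255],[-80,0,0,0,0,0,255],[-120,0,0,0,0,0,255],[-150,0,-40,0,0,0,255],[-150,40,-80,0,0,0,255],[-150,80,-120,0,0,0,255],[-150,120,-140,0,0,0,255],[-150,150,-140,0,0,0,255]]}}

```text
time_s: 17.2
eef_pos: [0.4273, 0.3615, 0.2133]
eef_rot: [0.7, 0.103, 0.699, -0.102]
wrist_force: [-0.3, 0.1, 0.4]
opening: 0.004
```

```bash
python3 - <<'E'
from h import *
o=ctrl.get_obs(); print(o["time_s"],o["eef_pos"],o["wrist_force"])
for n in("top","scene"):
    im,d,W=cloud(n); cv2.imwrite(f"pics/{n}9.png",im[...,::-1]); W0=np.load(n+"0.npz")["W"]
    for i,k in enumerate(KEY):
        for w,t in((W0,"before"),(W,"after")):
            s=(np.hypot(*(np.moveaxis(w[...,:2],-1,0)-k[:,None,None]))<.011); print(n,i+1,t,np.round(np.median(w[s][:,2])*1e3,1),s.sum())
E
```

```text
17.2 [0.427295   0.361454   0.21334356] [-0.25552942  0.14503198  0.36911165]
top 1 before 73.4 58
top 1 after 73.9 61
top 2 before 69.5 57
top 2 after 73.5 59
top 3 before 73.3 59
top 3 after 73.5 59
top 4 before 74.1 56
top 4 after 73.7 57
scene 1 before 72.5 48
scene 1 after 73.0 54
scene 2 before 67.6 56
scene 2 after 72.7 55
scene 3 before 72.9 44
scene 3 after 73.1 48
scene 4 before 74.4 27
scene 4 after 73.6 25
```

View pics/top9.png

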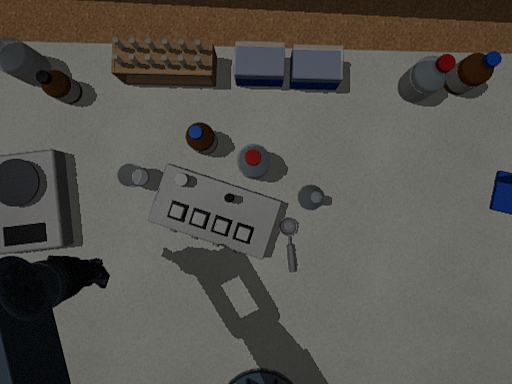

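All four keys are level, and the arm (lower left) is clear of everything. The vial (230,197), jar (181,180), beaker, spoon, bottles and flask are at the same pixels as before. I let the arm settle, then hand in.

{"op": "step_arm", "data": {"motion": [[0,0,0,0,0,0,255],[0,0,0,0,0,0,255],[0,0,0,0,0,0,255],[0,0,0,0,0,0,255]]}}

```text
time_s: 17.8
eef_pos: [0.4288, 0.3588, 0.2131]
eef_rot: [0.7, 0.104, 0.699, -0.103]
wrist_force: [-0.7, 0.4, 0.4]
opening: 0.0
```

```bash
python3 -c "
from bench import ctrl
print(ctrl.get_obs()['wrist_force'],abs(ctrl.get_obs()['dq']).max()); print(ctrl.hand_in())"
```

```text
[-0.67479769  0.42804698  0.43777283] 0.0042378861219634694
the job is handed in; nothing more can be done
None
```

Key 2, the second from the robot's left, was the latched one. I pressed it to its stop and let go, and it sprang up level with the others. The job was handed in at about 18 s.

- **Taps:** I tapped keys 1 to 4 in order. Keys 1, 3 and 4 met the fingertips at about 73.1 mm. Key 2 met them at 68.9 mm with 3.1 N. The highest downward force on a free key was 4.3 N, on key 3. That is just over the 4 N at which a free key starts to sink, but the fingertips stayed at 73.0 mm.
- **Press:** I pressed key 2 down to 64.0 mm. The force at the stop was 10.9 N, a little above the stated 8.5 N.
- **Last checks:** Both cameras show all four key tops at 72.7 to 73.9 mm, level within camera noise. In the top view the other things on the bench are where they were at the start. The arm is at rest and touching nothing.

No check failed. The only disagreement was between the two views: the key centres differed by up to about 8 mm. I used the top view's positions, and every tap landed on its key.

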